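Put the engraver's kit back in its places

ROBOT

A 6-joint arm with a two-finger parallel gripper is mounted at the origin on the work surface. World frame = base frame: x ahead of the robot, y to its left, z up, the work surface at z = 0. Lengths are in mm, angles in rad, forces in N, time in s.
With the tool pointing down it reaches from about 400 to 925 mm from the base axis. Payload 12.5 kg.
Tool frame: the origin (TCP) lies midway between the tips of the shut fingers; the grasp point (between the pads) lies 19 mm behind it; z points along the fingers, y is the direction in which the jaws open and shut (so a half turn about z gives the same grasp; the last joint's range is limited). The gripper opens to 95 mm and grips with 3 to 60 N. Pads are 20 mm wide; open, the fingers measure 119 mm over their backs; the gripper's body (75 mm by 180 mm) begins 59 mm behind the grasp point.
Start: joints at [1.24, 0.491, 1.559, -0, 1.092, -0.106], TCP at [139.301, 609.296, 214.661] pointing down, gripper open.
Joint ranges: [-3.1, 3.1], [-0.84, 2.19], [0.05, 2.79], [-1.13, 4.28], [0.06, 2.93], [-2.69, 2.69]. Speed limits (rad/s): [2.22, 2.22, 2.79, 3.14, 3.14, 3.14].

INTERFACE

Orientations are given as [roll, pitch, yaw] about the fixed x, y, z axes, in that order (R = Rz(yaw) Ry(pitch) Rx(roll)).
In Python, from cell import env, eyes, job_done, boxes_of, regions_of gives the robot as it stands.
- The arm moves only by the tool send_rows, never from a script. Its argument "plan" is text: rows parted by semicolons, each of 5 numbers parted by spaces: the shift along the tool's x, y, z in mm, then the turn about the tool's z in rad, then the finger opening in mm, from 0 to 95.1. In form: x y z roll gripper; .... A call has 1 to 8 rows; each row shifts and turns the pose as measured when the row begins, along the tool's axes as they then stand; what a row does not reach is not made up. A row lasts 1/10 s, in which the tool goes at most 50 mm and 8.59 degrees, less where a joint would pass 70% of its speed; a pose out of reach is approached as far as the arm can. A call with a gripper value outside its range is refused whole. The fingers move at their own pace and stop on an object; the grip force is fixed at half the most. Time passes only in rows, so rows that do not move let the fingers close. It gives the time, the measured TCP pose, the force and the opening at its end, in the units of the state.
- env.state(): the state, without advancing time (a new reading comes with each control period).
- eyes.read_camera(name): name is "scene" or "top" or "wrist"; returns a dict with "image" (420x560x3 uint8, red, green, blue), "vertical_fov" (degrees; the focal length in pixels is half the picture's height over the tangent of half this angle, whatever the lens; pixels are square), "cx", "cy" (the principal point, pixels), "k1" (the pictures are not rectified: a ray, as slopes to the right and down, at radius r is drawn at 1 + k1 r^2 times it, then the intrinsics apply), "extrinsics" (4x4, takes a point from camera to world coordinates). Camera axes: x right, y up, looking along -z (the intrinsics and any distortion apply to the point x, -y, -z); pixel columns grow to the right and rows downward; lengths in mm; the calibration is good to about 2 mm. A picture is of the moment at which its call begins. There is no depth.
- job_done(): hands the job in, once; it reports no verdict.
Trained networks look in a picture, given as the dict that the camera call returned (one of the last four; its "shot" number tells which), for a name from the list of things; names that differ only in an ending like _2 or _b are one class to them, and where a whole thing is asked for, a point or a joint stands for the part that bears it (a point fixed in the world has none). Each returns a list of dicts, best first, with "confidence" (0 to 1); they miss things now and then, are a little off and sometimes report something else, mostly with a low value. They report only what shows in the picture. A call takes as long as a camera call.
- boxes_of(target, picture): "bbox" ([left, top, width, height] in pixels, round what is visible of it).
- regions_of(target, picture): "pixels" (420x560 bool, what is visible of it) and "bbox" ([left, top, width, height] in pixels, round what is visible of it).
The state is a dict: "t": time; "joints": joint angles; "qvel": joint speeds; "tau": joint torques, N m; "eef_pos": TCP position; "tcp_rot": TCP orientation; "ft_force": force on the tool from outside, world axes, zero at the start; "moment": the same for the moment, N m; "opening": opening from 0.0 (shut) to 1.0 (fully open).
Only numpy, scipy, OpenCV 4.12 (cv2) and the standard library are available. Lean on these libraries where they do the work, as an engineer would, in place of code of your own. Each camera call takes 0.05 s, during which the arm holds its last target.

TASK

Put the engraver's kit back in its places: the copper pot, the steel block and the sharpening stone each flat inside the painted outline of its own shape, the block and stone squared up with their outlines, set down and not dropped. Move the red-handled graver from its wooden stand to the crowded metal can, point down to the bottom, easing in among the punches without forcing it. Let go of everything and leave it at rest.

Things in the scene. Friction and masses are not known exactly. Their poses are not given: they have to be found in the camera images.
- pot: Loose round copper pot with a closed lid and a brass band, 48 mm across (lid 45 mm) and 34 mm tall, about 0.14 kg, standing on the table. Origin at the centre of its underside, z up.
- block: Loose square bench block of bright steel with a dark rubber band round its foot, 46 x 46 mm and 26 mm tall, about 0.4 kg. Origin at the centre of its underside, x and y along its sides, z up.
- stone: Loose oblong sharpening stone, orange-brown below and grey above, 100 mm long (its x), 36 mm wide (its y), 24 mm tall, about 0.2 kg; alike both ways round. Origin at the centre of its underside, z up.
- graver: Loose engraving tool 165 mm long, standing upright with its steel point down in the hole of the wooden stand and held there loosely. Lowest 107 mm: steel shaft 10 mm across, its last 12 mm tapering to a 4 mm flat point; above that a round red handle 22 mm across, from 114 to 160 mm above the point. About 0.06 kg. Origin at the point, z towards the handle.
- stand: Fixed pale wooden block 60 x 60 mm, 40 mm tall, with one upright hole 12 mm across and 32 mm deep in the middle of its top, where the graver stands at the start. Origin at the centre of its underside.
- round_mat: Fixed round green leather mat 86 mm across with a pale painted ring, 64 mm inside: the pot's place. Top 3 mm above the table; origin at the centre of the underside, z up.
- square_mat: Fixed square green leather mat, 82 x 82 mm, with a pale painted square outline, 62 x 62 mm inside: the steel block's place. x and y along its sides. Top 3 mm above the table; origin at the centre of the underside, z up.
- long_mat: Fixed oblong green leather mat, 136 x 72 mm, with a pale painted oblong outline, 116 mm (its x) by 52 mm (its y) inside: the sharpening stone's place. Top 3 mm above the table; origin at the centre of the underside, z up.
- can: Fixed open metal can 76 mm across, 80 mm tall, wall 3 mm, inner floor 5 mm above the table, crowded with four thin punches (8 mm) whose feet stand 21 mm off the axis and whose tops, up to 107 mm above the table, lean in to about 11 mm off the axis. The punches are springy and give way sideways to a light push (about 0.07 N m per rad at the foot), so a tool lowered upright along the can's axis pushes in between them. Origin at the centre of the underside, z up.

How it is judged (in metres and radians):
At the end, for the whole second after the job is handed in: Pot, block and stone flat on their own mats, centres within 12 mm, block squared within 0.25 rad and stone within 0.2 rad (either way round); graver point down in the can, point within 35 mm of the axis and 8 mm of the inner floor, leaning under 0.7 rad; all released and at rest (horizontal distance between pot and round_mat below 0.012 m and z of pot in the frame of round_mat between 0.0005 and 0.006 m and angle between each of pot, block, stone's own z axis and vertical below 0.08 rad and horizontal distance between block and square_mat below 0.012 m and z of block in the frame of square_mat between 0.0005 and 0.006 m and horizontal distance between stone and long_mat below 0.012 m and z of stone in the frame of long_mat between 0.0005 and 0.006 m and (angle between the x axis of block and the x axis of square_mat, either way round below 0.25 rad or angle between the x axis of block and the y axis of square_mat, either way round below 0.25 rad) and angle between the x axis of stone and the x axis of long_mat, either way round below 0.2 rad and horizontal distance between graver and can below 0.035 m and z of graver in the frame of can below 0.013 m and angle between graver's own z axis and vertical below 0.7 rad and linear speed of each of pot, block, stone, graver below 0.02 m/s); the robot touches nothing.
It fails at once if the copper pot is let fall: more than 40 mm up and touching nothing (height (world z) of pot above 0.04 m and contact force between pot and anything else below 0.001 N).
It fails at once if the steel block is let fall: more than 40 mm up and touching nothing (height (world z) of block above 0.04 m and contact force between block and anything else below 0.001 N).
It fails at once if the sharpening stone is let fall: more than 40 mm up and touching nothing (height (world z) of stone above 0.04 m and contact force between stone and anything else below 0.001 N).
It fails at once if the graver is forced into the can (more than 40 N between them) (contact force between graver and can above 40 N).
It also fails if it takes over 128 s, if anything falls off the work surface, if the arm or the gripper's body presses on something with over 40 N, if the wrist force passes 120 N, or if a joint passes its speed limit or range.

## Working session

There is one attempt and no reset: what is moved stays moved. The work goes in short steps, Python scripts to look and compute and a tool call to move; the robot and the scene stay as the last step left them, time stands still between calls to the robot, and variables do not carry over. Pictures are saved under pics/ and viewed, and the job is handed in when it is done.

Besides the shell and the picture viewer there is one more tool, called in YAML: its name, and indented under it one key for each argument. send_rows: Moves the arm, as the interface text tells. Its arguments: {"type":"object","properties":{"plan":{"type":"string"}},"required":["plan"]}

```bash
ls; mkdir -p pics; python3 - <<'E'
from cell import env, eyes
import cv2
s=env.state(); print(s)
for n in ("scene","top","wrist"):
    p=eyes.read_camera(n); cv2.imwrite(f"pics/a_{n}.png",p["image"][:,:,::-1])
    print(n,p["vertical_fov"],p["cx"],p["cy"],p["k1"],p["extrinsics"])
E
```

```text
pics
{'t': 0.0, 'joints': array([ 1.24039622e+00,  4.91580724e-01,  1.55946905e+00, -3.47201221e-05,
        1.09171367e+00, -1.05573543e-01]), 'qvel': array([ 0.00029379,  0.00020425,  0.00166   ,  0.00069982,  0.00145562,
       -0.00094449]), 'tau': array([-4.85470937e-04, -6.12648010e+01, -2.58184952e+01,  6.92013488e-02,
        4.82780510e-02, -1.49703887e-04]), 'eef_pos': array([139.22157694, 609.03195336, 214.041859  ]), 'tcp_rot': array([-3.14042515e+00, -9.27530314e-05,  2.91678206e+00]), 'ft_force': array([ 0.46358317, -0.3356824 ,  0.72934315]), 'moment': array([ 0.00093339,  0.00464776, -0.04575741]), 'opening': 0.9999044316883665}
scene 43.14406593589716 282.02761667174747 204.99136576402455 -0.1394000903065734 [[-8.25618063e-01 -3.51590609e-01  4.41292259e-01  1.02181471e+03]
 [ 5.63959701e-01 -5.38404234e-01  6.26155201e-01  6.76863962e+02]
 [ 1.74433321e-02  7.65836095e-01  6.42799196e-01  7.59631840e+02]
 [ 0.00000000e+00  0.00000000e+00  0.00000000e+00  1.00000000e+00]]
top 42.935950857122826 276.1044301162736 203.72833997454387 -0.09943683639950669 [[ 2.51719147e-02  9.79910123e-01 -1.97844703e-01  3.38400906e+02]
 [-9.99675446e-01  2.54501565e-02 -1.13664452e-03 -2.57811972e+01]
 [ 3.92136918e-03  1.97809103e-01  9.80232718e-01  1.05061098e+03]
 [ 0.00000000e+00  0.00000000e+00  0.00000000e+00  1.00000000e+00]]
wrist 64.22651703533755 268.8121038317329 204.28410630213716 -0.02602904437093735 [[ 2.23198296e-01 -9.43275931e-01 -2.45790641e-01  7.02735497e+01]
 [ 9.74771600e-01  2.15549429e-01  5.79549012e-02  6.25640055e+02]
 [-1.68743100e-03 -2.52525172e-01  9.67588854e-01  3.82818514e+02]
 [ 0.00000000e+00  0.00000000e+00  0.00000000e+00  1.00000000e+00]]
```

View pics/a_scene.png

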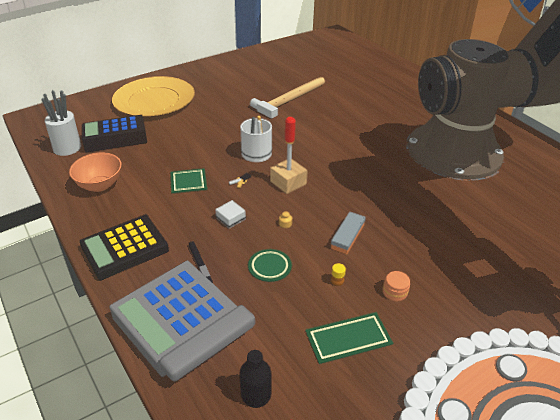

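View pics/a_top.png

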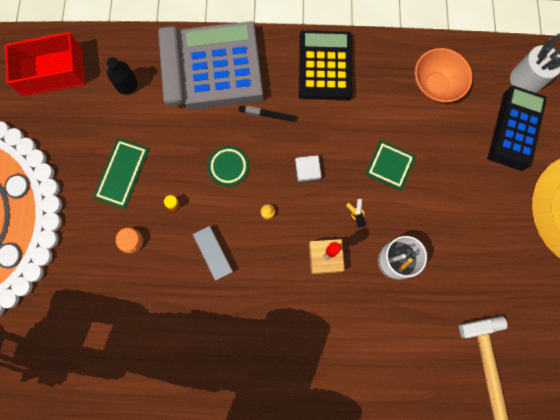

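View pics/a_wrist.png

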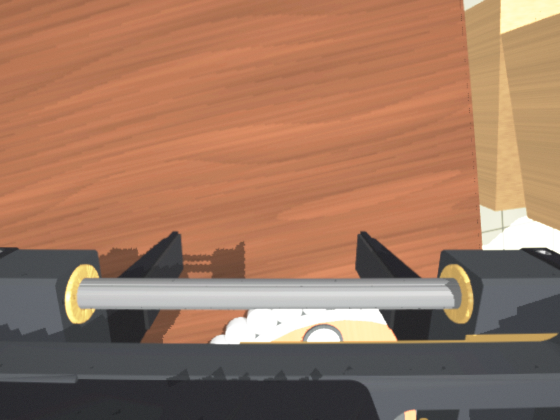

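The scene camera shows the copper pot at about (397,285), stone (348,232), block (231,214), stand and graver (289,176), can (256,140), long mat (348,337), round mat (269,265) and square mat (188,181). The top view agrees. I'll fit each thing's known shape to the network masks in both views.

```bash
cat > h.py <<'E'
import numpy as np, cv2
from scipy.optimize import minimize
from cell import env, eyes, boxes_of, regions_of
def K(p):
    f=p["image"].shape[0]/2/np.tan(np.radians(p["vertical_fov"])/2); return f
def proj(p,P):
    P=np.atleast_2d(P).astype(float); E=np.array(p["extrinsics"]); c=(P-E[:3,3])@E[:3,:3]
    sx=c[:,0]/-c[:,2]; sy=-c[:,1]/-c[:,2]; r2=sx**2+sy**2; k=1+p["k1"]*r2; f=K(p)
    return np.stack([p["cx"]+f*sx*k,p["cy"]+f*sy*k],1)
def ray(p,uv):
    f=K(p); d=np.array([(uv[0]-p["cx"])/f,(uv[1]-p["cy"])/f]); s=d.copy()
    for _ in range(20): s=d/(1+p["k1"]*(s@s))
    E=np.array(p["extrinsics"]); return E[:3,3],E[:3,:3]@np.array([s[0],-s[1],-1])
def onz(p,uv,z):
    o,d=ray(p,uv); return o+d*(z-o[2])/d[2]
def box(lx,ly,z0,z1):
    return np.array([[a*lx/2,b*ly/2,z] for a in(-1,1) for b in(-1,1) for z in(z0,z1)])
def cyl(d,z0,z1,d2=None):
    t=np.linspace(0,2*np.pi,24,endpoint=False); d2=d2 or d
    return np.array([[r/2*np.cos(a),r/2*np.sin(a),z] for r,z in((d,z0),(d2,z1)) for a in t])
SH=dict(pot=cyl(48,0,34,45),block=box(46,46,0,26),stone=box(100,36,0,24),stand=box(60,60,0,40),
 round_mat=cyl(86,0,3),square_mat=box(82,82,0,3),long_mat=box(136,72,0,3),can=cyl(76,0,80))
def fit(name,views,z=0,yaw=True):
    """views: list of (pic,mask)"""
    S=SH[name]; sc=4
    def place(v):
        c,s=np.cos(v[2]),np.sin(v[2]); Q=S.copy()
        Q[:,0]=v[0]+c*S[:,0]-s*S[:,1]; Q[:,1]=v[1]+s*S[:,0]+c*S[:,1]; Q[:,2]+=z; return Q
    dat=[]
    for p,m in views:
        ys,xs=np.nonzero(m); x0,y0=xs.min()-15,ys.min()-15; w,h=np.ptp(xs)+31,np.ptp(ys)+31
        M=np.zeros((h,w),np.uint8); M[ys-y0,xs-x0]=1
        dat.append((p,cv2.resize(M,None,fx=sc,fy=sc,interpolation=cv2.INTER_NEAREST),x0,y0))
    def cost(v):
        t=0
        for p,M,x0,y0 in dat:
            uv=(proj(p,place(v))-[x0,y0]+.5)*sc
            hull=cv2.convexHull(np.round(uv*16).astype(np.int32))
            I=np.zeros_like(M); cv2.fillConvexPoly(I,hull,1,shift=4)
            t+=1-(I&M).sum()/max(1,(I|M).sum())
        return t/len(dat)
    p,m=views[0]; ys,xs=np.nonzero(m); c=onz(p,(xs.mean(),ys.mean()),z+S[:,2].max()/2)
    best=None
    for y in (np.arange(0,np.pi,np.pi/8) if S.shape[0]==8 else [0]):
        v0=[c[0],c[1],y]
        r=minimize(cost,v0,method="Nelder-Mead",options=dict(initial_simplex=[v0,[v0[0]+8,v0[1],y],[v0[0],v0[1]+8,y],[v0[0],v0[1],y+.2]],xatol=.05,fatol=1e-5))
        if best is None or r.fun<best.fun: best=r
    return best.x,best.fun
E
python3 - <<'E'
from h import *
P={n:eyes.read_camera(n) for n in("scene","top")}
ov={n:P[n]["image"].copy() for n in P}
for name in SH:
    V=[]
    for n in P:
        r=regions_of(name,P[n])
        if not r: print(name,n,"none"); continue
        print(name,n,[(round(q["confidence"],2),q["bbox"]) for q in r[:3]])
        V.append((P[n],r[0]["pixels"]))
        ov[n][cv2.morphologyEx(r[0]["pixels"].astype(np.uint8),cv2.MORPH_GRADIENT,np.ones((2,2)))>0]=(255,0,255)
    if V:
        x,c=fit(name,V); print("   FIT",name,np.round(x,2),round(c,3), [ (lambda a:(np.round(a[0],1),round(a[1],3)))(fit(name,[v])) for v in V])
for n in P: cv2.imwrite(f"pics/b_{n}.png",ov[n][:,:,::-1])
for n in P:
    r=regions_of("graver",P[n]); print("graver",n,[(q["confidence"],q["bbox"]) for q in r[:2]])
E
```

```text
pot scene [(0.91, [383.2, 272.2, 27.2, 31.2])]
pot top [(0.6, [115.9, 228.7, 26.7, 28.1])]
   FIT pot [4.6651e+02 2.6293e+02 1.9000e-01] 0.094 [(array([4.650e+02, 2.631e+02, 1.000e-01]), np.float64(0.067)), (array([4.684e+02, 2.631e+02, 2.000e-01]), np.float64(0.071))]
block scene [(0.78, [216.5, 202.1, 29.9, 22.8])]
block top none
   FIT block [ 6.1802e+02 -8.8120e+01  8.0000e-02] 0.069 [(array([ 6.18e+02, -8.81e+01,  1.00e-01]), np.float64(0.069))]
stone scene [(0.78, [330.1, 213.7, 35.5, 40.6])]
stone top [(0.89, [193.5, 226.7, 41.0, 48.8]), (0.57, [364.5, 143.0, 50.6, 45.3])]
   FIT stone [445.05  95.49   3.67] 0.092 [(array([442.8,  93.4,   0.5]), np.float64(0.053)), (array([446.6,  97.5,   0.5]), np.float64(0.081))]
stand scene [(0.84, [270.0, 161.1, 38.5, 30.6])]
stand top [(0.64, [309.4, 238.7, 38.8, 34.2])]
   FIT stand [ 4.4416e+02 -1.2321e+02  8.0000e-02] 0.194 [(array([ 4.413e+02, -1.252e+02,  1.000e-01]), np.float64(0.145)), (array([ 4.450e+02, -1.232e+02,  1.000e-01]), np.float64(0.221))]
round_mat scene [(0.72, [246.7, 248.7, 47.4, 34.2])]
round_mat top [(0.96, [210.0,
[... 434 characters left out ...]
.000e-01]), np.float64(0.063)), (array([ 638.5, -256.1,    1.2]), np.float64(0.045))]
long_mat scene [(0.76, [308.6, 310.7, 85.4, 55.4])]
long_mat top [(0.82, [93.4, 135.3, 52.7, 72.4])]
   FIT long_mat [606.14 294.42   2.84] 0.055 [(array([605.1, 293.6,   2.8]), np.float64(0.047)), (array([607.3, 294.9,   2.8]), np.float64(0.045))]
can scene [(0.69, [240.9, 117.6, 32.6, 44.0])]
can top [(0.83, [378.1, 236.5, 50.0, 43.4])]
   FIT can [ 4.4154e+02 -2.6487e+02  1.3000e-01] 0.056 [(array([ 4.386e+02, -2.681e+02,  1.000e-01]), np.float64(0.035)), (array([ 442.8, -264.8,   -0. ]), np.float64(0.031))]
graver scene [(0.91, [284.1, 119.3, 14.2, 53.4])]
graver top [(0.76, [327.7, 243.0, 10.7, 12.5])]
```

Both views fit well and agree to within about 4 mm. I'll start with the pot. First a helper that gives the offset to a target in tool axes.

```bash
cat > to.py <<'E'
import sys,numpy as np
from scipy.spatial.transform import Rotation as R
from cell import env
s=env.state(); r=R.from_euler("xyz",s["tcp_rot"])
x,y,z,yaw=map(float,sys.argv[1:5])
d=r.inv().apply(np.array([x,y,z])-s["eef_pos"])
dy=-(yaw-s["tcp_rot"][2]); dy=(dy+np.pi/2)%np.pi-np.pi/2
print("t",round(s["t"],2),"pos",np.round(s["eef_pos"],1),"rot",np.round(s["tcp_rot"],3),"j",np.round(s["joints"],2),"F",np.round(s["ft_force"],1),"open",round(s["opening"]*95.1,1))
print("tool shift",np.round(d,1),"roll",round(dy,3))
E
python3 to.py 467 263 180 2.917
```

```text
t 1.15 pos [139.3 609.3 214.6] rot [3.142 0.    2.917] j [ 1.24  0.49  1.56 -0.    1.09 -0.11] F [-0.5  0.1  1.1] open 94.7
tool shift [-396.6 -264.5   34.6] roll -0.0
```

send_rows:
  plan: "-40 -26 0 0 95; -40 -26 0 0 95; -40 -26 0 0 95; -40 -26 0 0 95; -40 -26 0 0 95; -40 -26 0 0 95; -40 -26 0 0 95; -40 -26 0 0 95"

```text
t: 1.95
eef_pos: [410.6, 329.8, 214.5]
tcp_rot: [3.139, 0.001, 2.926]
ft_force: [1.1, 0.8, 0.4]
opening: 1.002
```

```bash
python3 to.py 467 263 180 2.917
```

```text
t 1.95 pos [410.6 329.8 214.5] rot [3.139e+00 1.000e-03 2.926e+00] j [ 0.55  0.35  1.8   0.    0.99 -0.81] F [1.1 0.8 0.4] open 95.3
tool shift [-69.3 -53.3  34.4] roll 0.009
```

send_rows:
  plan: "-35 -27 17 0 95; -34 -26 17 0 95; 0 0 0 0 95; 0 0 0 0 95"

```text
t: 2.35
eef_pos: [472.9, 256.3, 180.2]
tcp_rot: [3.137, 0.004, 2.919]
ft_force: [0.2, -0.0, 0.6]
opening: 0.998
```

```bash
cat > w.py <<'E'
import sys
from h import *
name,tag=sys.argv[1:3]; z=float(sys.argv[3]) if len(sys.argv)>3 else 0
p=eyes.read_camera("wrist"); r=regions_of(name,p); im=p["image"].copy()
print([(round(q["confidence"],2),q["bbox"]) for q in r[:3]])
if r:
    m=r[0]["pixels"]
    im[cv2.morphologyEx(m.astype(np.uint8),cv2.MORPH_GRADIENT,np.ones((2,2)))>0]=(255,0,255)
    if name in SH: x,c=fit(name,[(p,m)],z); print("FIT",np.round(x,2),round(c,3))
cv2.imwrite(f"pics/{tag}.png",im[:,:,::-1])
E
python3 w.py pot w1; python3 to.py 467 263 180 2.917
```

```text
[(0.97, [250.3, 157.5, 46.6, 51.0])]
FIT [ 4.6666e+02  2.6304e+02 -2.0000e-02] 0.033
t 2.45 pos [472.4 257.2 180.5] rot [3.137 0.004 2.921] j [ 0.37  0.41  1.82  0.    0.91 -0.98] F [0.4 0.1 0.1] open 95.2
tool shift [6.5 4.5 0.5] roll 0.004
```

View pics/w1.png

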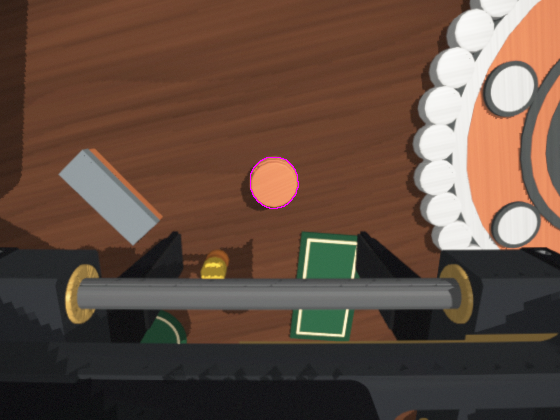

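The wrist image shows the pot at (274,182), and its fit (466.7, 263.0) matches the two fixed cameras. Descending.

send_rows:
  plan: "6 5 40 0 95; 0 0 40 0 95; 0 0 40 0 95; 0 0 30 0 95; 0 0 0 0 95; 0 0 0 0 95"

```text
t: 3.05
eef_pos: [467.0, 272.8, 31.3]
tcp_rot: [3.13, 0.012, 2.932]
ft_force: [0.7, -0.0, 0.6]
opening: 0.994
```

```bash
python3 to.py 466.7 263 5 2.917
```

```text
t 3.05 pos [467.  272.8  31.3] rot [3.13  0.012 2.932] j [ 0.41  0.63  1.94  0.    0.56 -0.96] F [ 0.7 -0.   0.6] open 94.6
tool shift [-1.5 -9.9 26.2] roll 0.015
```

send_rows:
  plan: "-1 -10 0 0.01 95; 0 0 13 0 95; 0 0 12 0 95; 0 0 0 0 95"

```text
t: 3.45
eef_pos: [467.8, 263.8, 9.3]
tcp_rot: [3.126, 0.019, 2.923]
ft_force: [-0.3, -1.3, -0.0]
opening: 1.001
```

```bash
python3 to.py 466.7 263 5 2.917
```

```text
t 3.45 pos [467.8 263.8   9.3] rot [3.126 0.019 2.923] j [ 0.39  0.66  1.96  0.01  0.49 -0.97] F [-0.3 -1.3 -0. ] open 95.2
tool shift [ 0.9 -1.1  4.3] roll 0.006
```

send_rows:
  plan: "1 -1 4 0 95; 0 0 0 0 40; 0 0 0 0 40; 0 0 0 0 40; 0 0 0 0 40; 0 0 0 0 40"

```text
t: 4.05
eef_pos: [467.0, 263.1, 5.3]
tcp_rot: [3.125, 0.019, 2.922]
ft_force: [-0.3, 0.1, -0.4]
opening: 0.635
```

```bash
python3 to.py 466.7 263 5 2.917
```

```text
t 4.05 pos [467.  263.1   5.3] rot [3.125 0.019 2.922] j [ 0.39  0.67  1.97  0.01  0.48 -0.97] F [-0.3  0.1 -0.4] open 60.4
tool shift [ 0.3 -0.2  0.3] roll 0.005
```

send_rows:
  plan: "0 0 0 0 0; 0 0 0 0 0; 0 0 0 0 0; 0 0 0 0 0; 0 0 0 0 0"

```text
t: 4.55
eef_pos: [467.1, 263.1, 5.4]
tcp_rot: [3.125, 0.019, 2.922]
ft_force: [0.1, -0.0, -0.1]
opening: 0.489
```

send_rows:
  plan: "0 0 -8 0 0; 0 0 -8 0 0; 0 0 -8 0 0; 0 0 -8 0 0; 0 0 0 0 0; 0 0 0 0 0"

```text
t: 5.15
eef_pos: [466.2, 262.8, 41.0]
tcp_rot: [3.125, 0.02, 2.922]
ft_force: [0.2, 0.1, -1.4]
opening: 0.489
```

```bash
python3 to.py 626.5 74.9 40 2.917
```

```text
t 5.15 pos [466.2 262.8  41. ] rot [3.125 0.02  2.922] j [ 0.39  0.6   1.95  0.    0.56 -0.97] F [ 0.2  0.1 -1.4] open 46.5
tool shift [-197.2 -148.6    2.4] roll 0.005
```

Pot held (opening 46.5 mm, 1.4 N of weight). The yellow jar lies under the path, so I'll carry it higher.

send_rows:
  plan: "0 0 -25 0 0; 0 0 -30 0 0; -33 -25 0 0 0; -33 -25 0 0 0; -33 -25 0 0 0; -33 -25 0 0 0; -33 -24 0 0 0; 0 0 0 0 0"

```text
t: 5.95
eef_pos: [603.0, 100.0, 97.9]
tcp_rot: [3.126, 0.019, 2.927]
ft_force: [0.2, 0.6, -0.8]
opening: 0.488
```

```bash
python3 to.py 626.5 74.9 90 2.917
```

```text
t 5.95 pos [603.  100.   97.9] rot [3.126 0.019 2.927] j [ 0.05  0.6   1.72  0.01  0.8  -1.31] F [ 0.2  0.6 -0.8] open 46.4
tool shift [-28.2 -19.6   8.1] roll 0.01
```

send_rows:
  plan: "-28 -20 0 0 0; 0 0 20 0 0; 0 0 20 0 0; 0 0 20 0 0; 0 0 12 0 0; 0 0 0 0 0; 0 0 0 0 0"

```text
t: 6.65
eef_pos: [626.8, 74.5, 22.0]
tcp_rot: [3.127, 0.015, 2.925]
ft_force: [0.2, -0.2, -1.4]
opening: 0.488
```

```bash
python3 to.py 626.5 74.9 9 2.917
```

```text
t 6.65 pos [626.8  74.5  22. ] rot [3.127 0.015 2.925] j [ 0.01  0.73  1.71  0.02  0.68 -1.36] F [ 0.2 -0.2 -1.4] open 46.4
tool shift [ 0.6  0.1 13. ] roll 0.008
```

send_rows:
  plan: "0 0 8 0 0; 0 0 3 0 0; 0 0 1 0 0; 0 0 1 0 0; 0 0 0.5 0 0"

```text
t: 7.15
eef_pos: [628.1, 75.2, 9.9]
tcp_rot: [3.126, 0.019, 2.926]
ft_force: [-0.0, 0.1, -1.8]
opening: 0.49
```

send_rows:
  plan: "0 0 1 0 0; 0 0 1 0 0"

```text
t: 7.35
eef_pos: [628.4, 75.1, 8.4]
tcp_rot: [3.126, 0.019, 2.925]
ft_force: [-5.3, -1.0, 12.9]
opening: 0.485
```

Contact at the height I expected. Releasing.

send_rows:
  plan: "0 0 0 0 60; 0 0 0 0 70; 0 0 0 0 80; 0 0 0 0 95; 0 0 0 0 95; 0 0 0 0 95; 0 0 0 0 95"

```text
t: 8.05
eef_pos: [628.9, 75.1, 9.0]
tcp_rot: [3.125, 0.021, 2.925]
ft_force: [-0.1, -0.1, 0.4]
opening: 0.983
```

send_rows:
  plan: "0 0 -20 0 95; 0 0 -30 0 95; 0 0 -40 0 95; 0 0 -40 0 95; 0 0 -40 0 95; 0 0 0 0 95"

```text
t: 8.65
eef_pos: [624.1, 73.1, 183.7]
tcp_rot: [3.126, 0.017, 2.925]
ft_force: [-0.7, 0.3, -0.2]
opening: 1.002
```

```bash
python3 w.py pot w2 3; python3 w.py round_mat w3; python3 to.py 618 -88 180 3.22
```

```text
[(0.68, [246.5, 164.2, 48.2, 52.4])]
FIT [6.2768e+02 7.5040e+01 1.9000e-01] 0.041
[(0.9, [232.2, 148.3, 75.7, 78.9])]
FIT [6.2637e+02 7.5780e+01 1.1000e-01] 0.402
t 8.85 pos [621.7  73.  177. ] rot [3.129 0.007 2.925] j [ 0.01  0.53  1.61  0.01  1.   -1.36] F [-0.6 -0.2 -0.2] open 95.0
tool shift [ -30.9 -158.    -4.9] roll -0.295
```

View pics/w3.png

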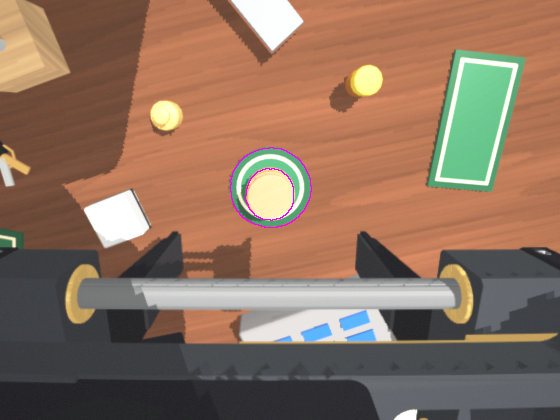

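The pot is inside its ring, about 1–2 mm off centre. Next, the block.

send_rows:
  plan: "-6 -32 0 -0.1 95; -6 -32 0 -0.1 95; -10 -30 0 -0.095 95; -10 -30 0 0 95; -8 -30 0 0 95; 0 0 0 0 95; 0 0 0 0 95"

```text
t: 9.55
eef_pos: [653.1, -84.5, 162.0]
tcp_rot: [3.126, -0.008, -3.049]
ft_force: [-0.1, -0.3, -0.2]
opening: 1.0
```

```bash
python3 w.py block w4;  python3 to.py 618 -88 180 3.22
```

```text
[(0.94, [244.1, 133.8, 52.4, 51.7])]
FIT [ 6.2085e+02 -8.5680e+01  1.5000e-01] 0.036
t 9.65 pos [653.1 -83.8 162.5] rot [ 3.126 -0.007 -3.048] j [-0.23  0.59  1.52  0.01  1.04 -1.9 ] F [0.6 0.4 0.5] open 94.9
tool shift [ 35.5  -0.6 -17.2] roll 0.015
```

View pics/w4.png

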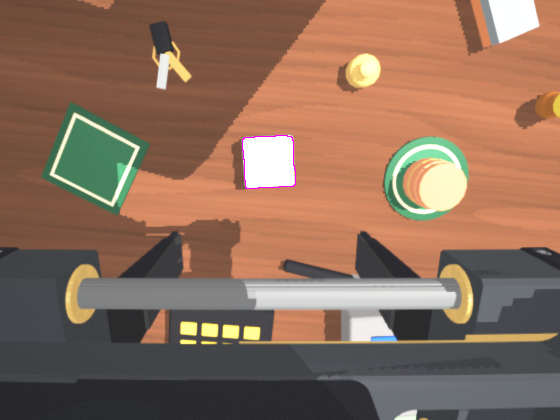

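```bash
python3 to.py 620.5 -86 4 -3.01
```

```text
t 9.65 pos [653.1 -83.8 162.5] rot [ 3.126 -0.007 -3.048] j [-0.23  0.59  1.52  0.01  1.04 -1.9 ] F [0.6 0.4 0.5] open 94.9
tool shift [ 31.5  -1.6 158.7] roll -0.038
```

send_rows:
  plan: "16 -1 10 -0.02 95; 16 -1 20 -0.02 95; 0 0 25 0 95; 0 0 25 0 95; 0 0 25 0 95; 0 0 20 0 95; 0 0 0 0 95; 0 0 0 0 95"

```text
t: 10.45
eef_pos: [617.7, -78.5, 34.3]
tcp_rot: [3.125, -0.007, -2.997]
ft_force: [-0.4, 0.0, -0.5]
opening: 0.999
```

```bash
python3 to.py 620.5 -86 4 -3.01
```

```text
t 10.45 pos [617.7 -78.5  34.3] rot [ 3.125 -0.007 -2.997] j [-0.24  0.71  1.71  0.02  0.74 -1.97] F [-0.4  0.  -0.5] open 95.0
tool shift [-1.9 -8.3 30.2] roll 0.013
```

send_rows:
  plan: "-2 -8 0 0.01 95; 0 0 10 0 95; 0 0 10 0 95; 0 0 6 0 95; 0 0 3 0 95; 0 0 0 0 95"

```text
t: 11.05
eef_pos: [622.1, -86.1, 5.9]
tcp_rot: [3.127, -0.003, -3.007]
ft_force: [-0.7, -0.2, -0.1]
opening: 1.0
```

```bash
python3 to.py 620.5 -86 4 -3.01
```

```text
t 11.05 pos [622.1 -86.1   5.9] rot [ 3.127e+00 -3.000e-03 -3.007e+00] j [-0.25  0.75  1.71  0.02  0.69 -1.97] F [-0.7 -0.2 -0.1] open 95.1
tool shift [1.6 0.3 1.9] roll 0.003
```

send_rows:
  plan: "1 0 2 0 0; 0 0 0 0 0; 0 0 0 0 0; 0 0 0 0 0; 0 0 0 0 0; 0 0 0 0 0; 0 0 0 0 0; 0 0 0 0 0"

```text
t: 11.85
eef_pos: [621.4, -86.2, 4.5]
tcp_rot: [3.128, -0.002, -3.007]
ft_force: [-0.4, -0.2, -1.1]
opening: 0.483
```

send_rows:
  plan: "0 0 0 0 0; 0 0 0 0 0; 0 0 -8 0 0; 0 0 -8 0 0; 0 0 -8 0 0; 0 0 -8 0 0; 0 0 0 0 0"

```text
t: 12.55
eef_pos: [621.1, -86.6, 39.1]
tcp_rot: [3.127, -0.003, -3.007]
ft_force: [-0.2, -0.1, -3.6]
opening: 0.483
```

```bash
python3 to.py 636.8 -255.8 36 2.73
```

```text
t 12.55 pos [621.1 -86.6  39.1] rot [ 3.127e+00 -3.000e-03 -3.007e+00] j [-0.25  0.71  1.7   0.02  0.75 -1.97] F [-0.2 -0.1 -3.6] open 45.9
tool shift [   7.2 -169.8    0.7] roll 0.546
```

send_rows:
  plan: "1 -28 -15 0.09 0; 1 -28 0 0.09 0; 1 -28 0 0.09 0; 0 -28 0 0.09 0; 0 -28 0 0.09 0; 0 0 0 0.09 0; 0 0 0 0 0"

```text
t: 13.25
eef_pos: [610.8, -230.4, 53.4]
tcp_rot: [3.131, -0.009, 2.717]
ft_force: [-0.3, -0.2, -2.9]
opening: 0.481
```

```bash
python3 to.py 636.8 -255.8 36 2.73
```

```text
t 13.25 pos [ 610.8 -230.4   53.4] rot [ 3.131 -0.009  2.717] j [-0.47  0.71  1.62  0.01  0.82 -1.62] F [-0.3 -0.2 -2.9] open 45.8
tool shift [-34.4 -12.6  17. ] roll -0.013
```

send_rows:
  plan: "-17 -6 0 -0.01 0; -17 -6 0 0 0; 0 0 10 0 0; 0 0 10 0 0; 0 0 10 0 0; 0 0 0 0 0; 0 0 0 0 0"

```text
t: 13.95
eef_pos: [635.2, -251.2, 18.9]
tcp_rot: [3.13, -0.014, 2.742]
ft_force: [-0.7, 0.2, -2.9]
opening: 0.483
```

```bash
python3 to.py 636.8 -255.8 7.5 2.73
```

```text
t 13.95 pos [ 635.2 -251.2   18.9] rot [ 3.13  -0.014  2.742] j [-0.48  0.79  1.55  0.01  0.82 -1.66] F [-0.7  0.2 -2.9] open 46.0
tool shift [-3.4 -3.7 11.3] roll 0.012
```

send_rows:
  plan: "-3 -3.5 0 0.01 0; 0 0 6 0 0; 0 0 2 0 0; 0 0 1 0 0; 0 0 0.5 0 0"

```text
t: 14.45
eef_pos: [636.7, -255.7, 9.4]
tcp_rot: [3.13, -0.013, 2.731]
ft_force: [-0.2, -0.7, -3.3]
opening: 0.48
```

```bash
python3 to.py 636.8 -255.8 7.5 2.73
```

```text
t 14.45 pos [ 636.7 -255.7    9.4] rot [ 3.13  -0.013  2.731] j [-0.48  0.81  1.54  0.01  0.8  -1.65] F [-0.2 -0.7 -3.3] open 45.7
tool shift [-0.2 -0.1  1.9] roll 0.001
```

send_rows:
  plan: "0 0 1 0 0; 0 0 1 0 0; 0 0 0.5 0 0"

```text
t: 14.75
eef_pos: [636.7, -255.7, 7.5]
tcp_rot: [3.13, -0.013, 2.731]
ft_force: [-4.4, 1.9, 5.3]
opening: 0.487
```

send_rows:
  plan: "0 0 0 0 60; 0 0 0 0 70; 0 0 0 0 80; 0 0 0 0 95; 0 0 0 0 95; 0 0 0 0 95; 0 0 0 0 95"

```text
t: 15.45
eef_pos: [637.7, -256.1, 8.5]
tcp_rot: [3.131, -0.01, 2.731]
ft_force: [-1.1, -0.6, -0.3]
opening: 0.983
```

send_rows:
  plan: "0 0 -20 0 95; 0 0 -30 0 95; 0 0 -40 0 95; 0 0 -40 0 95; 0 0 -40 0 95; 0 0 0 0 95"

```text
t: 16.05
eef_pos: [638.0, -258.4, 183.1]
tcp_rot: [3.13, -0.014, 2.731]
ft_force: [-0.3, 0.6, 0.5]
opening: 0.995
```

```bash
python3 w.py block w5 3;  python3 to.py 445 95.5 180 3.64
```

```text
[(0.83, [245.6, 164.8, 46.7, 46.2])]
FIT [ 635.87 -255.31    1.14] 0.055
t 16.15 pos [ 636.4 -257.5  178. ] rot [ 3.13  -0.021  2.731] j [-0.48  0.62  1.42  0.01  1.12 -1.65] F [-0.2 -0.8 -0.2] open 94.7
tool shift [316.3 247.3   7.4] roll -0.909
```

View pics/w5.png

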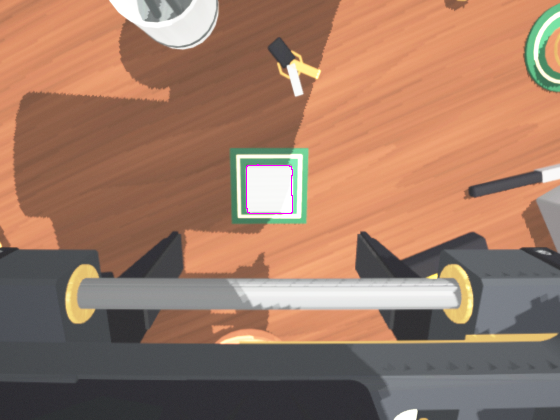

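The block is centred and square in its outline at (269,189). On to the stone.

send_rows:
  plan: "30 35 -4 -0.11 95; 27 38 0 -0.11 95; 24 40 0 -0.11 95; 20 41 0 -0.11 95; 15 42 0 -0.11 95; 12 42 0 -0.11 95; 8 42 0 -0.11 95; 3 42 0 -0.11 95"

```text
t: 16.95
eef_pos: [493.3, 81.6, 178.3]
tcp_rot: [3.106, -0.018, -2.646]
ft_force: [0.8, 0.3, 0.9]
opening: 0.999
```

```bash
python3 to.py 445 95.5 180 3.64
```

```text
t 16.95 pos [493.3  81.6 178.3] rot [ 3.106 -0.018 -2.646] j [ 0.02  0.37  1.89  0.03  0.92 -2.07] F [0.8 0.3 0.9] open 95.0
tool shift [35.9 35.1  0.3] roll -0.003
```

send_rows:
  plan: "18 18 0 0 95; 18 17 0 0 95; 0 0 0 0 95; 0 0 0 0 95"

```text
t: 17.35
eef_pos: [438.3, 99.9, 176.0]
tcp_rot: [3.101, -0.027, -2.635]
ft_force: [0.6, -0.3, 0.1]
opening: 0.997
```

```bash
python3 w.py stone w6;  python3 to.py 445 95.5 180 3.64
```

```text
[]
t 17.45 pos [438.8  99.6 176. ] rot [ 3.101 -0.027 -2.636] j [ 0.06  0.31  2.    0.03  0.88 -2.04] F [0.4 0.1 0.1] open 95.0
tool shift [-3.4 -6.4 -4.4] roll 0.007
```

View pics/w6.png

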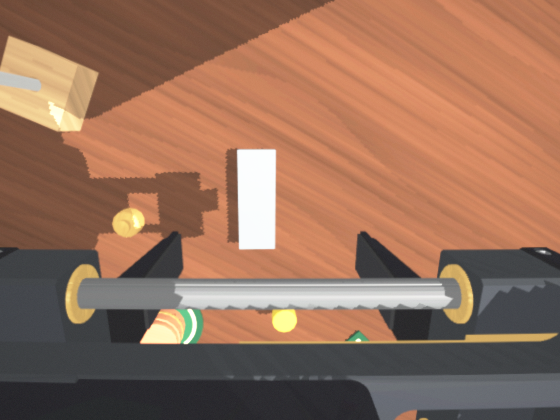

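```bash
python3 - <<'E'
from h import *
p=eyes.read_camera("wrist"); g=p["image"].min(2); m=(g>180).astype(np.uint8); m[:140]=0;m[258:]=0;m[:,:225]=0;m[:,290:]=0
c=max(cv2.findContours(m,0,2)[0],key=cv2.contourArea); q=cv2.boxPoints(cv2.minAreaRect(c)); print(q)
w=np.array([onz(p,u,24) for u in q]); print(w.round(1), w.mean(0).round(1),[np.linalg.norm(w[i]-w[i-1]).round(1) for i in range(4)])
e=w[1]-w[0]; f=w[2]-w[1]; e=e if np.linalg.norm(e)>np.linalg.norm(f) else f; print(np.arctan2(e[1],e[0])%np.pi)
E
python3 to.py 445 95.5 80 3.64
```

```text
[[237.99997 148.99997]
 [274.99997 148.99997]
 [274.99997 247.99997]
 [237.99997 247.99997]]
[[410.2  57.7  24. ]
 [393.3  88.6  24. ]
 [480.7 137.3  24. ]
 [498.4 104.   24. ]] [445.7  96.9  24. ] [np.float64(99.6), np.float64(35.2), np.float64(100.1), np.float64(37.7)]
0.5081480120945853
t 17.5 pos [439.   99.4 176.1] rot [ 3.101 -0.026 -2.636] j [ 0.06  0.31  2.    0.03  0.88 -2.04] F [-0.2 -0.1 -0.9] open 95.1
tool shift [ -5.8 -10.2  95.7] roll 0.007
```

The network missed the stone, but thresholding its top face gives (445.7, 96.9) and a yaw of 0.508, in line with the earlier fit. Descending.

send_rows:
  plan: "-5 -9 20 0 95; 0 0 25 0 95; 0 0 25 0 95; 0 0 25 0 95; 0 0 20 0 95; 0 0 15 0 95; 0 0 0 0 95"

```text
t: 18.2
eef_pos: [448.6, 93.6, 39.4]
tcp_rot: [3.103, -0.023, -2.643]
ft_force: [0.7, -0.5, -0.4]
opening: 0.993
```

```bash
python3 to.py 445.5 96.5 5 3.65
```

```text
t 18.2 pos [448.6  93.6  39.4] rot [ 3.103 -0.023 -2.643] j [ 0.05  0.56  2.1   0.05  0.52 -2.07] F [ 0.7 -0.5 -0.4] open 94.5
tool shift [ 0.5  2.6 34.5] roll -0.01
```

send_rows:
  plan: "0 2.5 10 -0.01 95; 0 0 10 0 95; 0 0 6 0 95; 0 0 4 0 95; 0 0 2 0 95; 0 0 0 0 95"

```text
t: 18.8
eef_pos: [447.9, 96.3, 6.0]
tcp_rot: [3.104, -0.021, -2.633]
ft_force: [0.3, 0.1, 0.2]
opening: 0.999
```

```bash
python3 to.py 445.5 96.5 5.5 3.65
```

```text
t 18.8 pos [447.9  96.3   6. ] rot [ 3.104 -0.021 -2.633] j [ 0.05  0.62  2.12  0.06  0.43 -2.08] F [0.3 0.1 0.2] open 95.0
tool shift [2.  1.3 0.6] roll 0.0
```

send_rows:
  plan: "2 1 0 0 0; 0 0 0 0 0; 0 0 0 0 0; 0 0 0 0 0; 0 0 0 0 0; 0 0 0 0 0; 0 0 0 0 0; 0 0 0 0 0"

```text
t: 19.6
eef_pos: [445.9, 96.3, 7.2]
tcp_rot: [3.105, -0.019, -2.633]
ft_force: [0.1, 1.7, 1.9]
opening: 0.384
```

send_rows:
  plan: "0 0 0 0 0; 0 0 0 0 0; 0 0 0 0 0; 0 0 0 0 0"

```text
t: 20.0
eef_pos: [446.0, 96.3, 7.2]
tcp_rot: [3.105, -0.019, -2.633]
ft_force: [0.0, -0.4, 1.0]
opening: 0.376
```

send_rows:
  plan: "0 0 -8 0 0; 0 0 -8 0 0; 0 0 -8 0 0; 0 0 -15 0 0; 0 0 -20 0 0; 0 0 -20 0 0; 0 0 0 0 0"

```text
t: 20.7
eef_pos: [448.5, 94.2, 91.9]
tcp_rot: [3.105, -0.019, -2.633]
ft_force: [0.4, 0.5, -2.8]
opening: 0.379
```

```bash
python3 to.py 606 294.5 90 2.83
```

```text
t 20.7 pos [448.5  94.2  91.9] rot [ 3.105 -0.019 -2.633] j [ 0.05  0.46  2.07  0.04  0.65 -2.06] F [ 0.4  0.5 -2.8] open 36.0
tool shift [-235.1   98.3    1. ] roll 0.82
```

send_rows:
  plan: "-28 13 0 0.1 0; -27 16 0 0.1 0; -25 19 0 0.1 0; -23 21 0 0.1 0; -21 24 0 0.1 0; -18 26 0 0.1 0; -15 28 0 0.1 0; -12 28 0 0.1 0"

```text
t: 21.5
eef_pos: [595.8, 302.6, 87.2]
tcp_rot: [3.134, -0.044, 2.816]
ft_force: [0.6, -0.6, -1.6]
opening: 0.38
```

```bash
python3 to.py 606 294.5 60 2.83
```

```text
t 21.5 pos [595.8 302.6  87.2] rot [ 3.134 -0.044  2.816] j [ 0.36  0.7   1.54  0.04  0.93 -0.91] F [ 0.6 -0.6 -1.6] open 36.2
tool shift [-13.5  -4.6  26.6] roll -0.014
```

send_rows:
  plan: "-7 -2 0 -0.02 0; -7 -2 0 0 0; 0 0 15 0 0; 0 0 20 0 0; 0 0 20 0 0; 0 0 0 0 0; 0 0 0 0 0"

```text
t: 22.2
eef_pos: [603.7, 293.7, 23.1]
tcp_rot: [3.137, -0.048, 2.836]
ft_force: [0.1, -0.4, -1.6]
opening: 0.373
```

```bash
python3 to.py 606 294.5 10 2.835;python3 w.py long_mat w7
```

```text
t 22.2 pos [603.7 293.7  23.1] rot [ 3.137 -0.048  2.836] j [ 0.34  0.78  1.56  0.04  0.83 -0.95] F [ 0.1 -0.4 -1.6] open 35.5
tool shift [-2.6  1.4 13. ] roll 0.001
[(0.86, [208.4, 129.2, 123.2, 210.1])]
FIT [533.84 318.64   2.83] 0.557
```

View pics/w7.png

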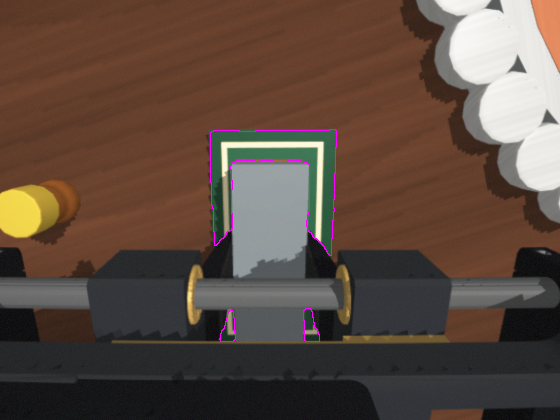

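send_rows:
  plan: "-2.5 1.5 0 0 0; 0 0 6 0 0; 0 0 3 0 0; 0 0 1 0 0; 0 0 1 0 0"

```text
t: 22.8
eef_pos: [607.6, 295.2, 14.3]
tcp_rot: [3.134, -0.044, 2.836]
ft_force: [-0.2, 0.7, -2.4]
opening: 0.38
```

send_rows:
  plan: "1.5 -0.5 1 0 0; 0 0 1 0 0; 0 0 1 0 0; 0 0 1 0 0"

```text
t: 23.2
eef_pos: [605.5, 295.4, 10.6]
tcp_rot: [3.134, -0.045, 2.836]
ft_force: [-3.4, -2.2, 3.7]
opening: 0.379
```

send_rows:
  plan: "0 0 0.5 0 0; 0 0 0.5 0 0"

```text
t: 23.4
eef_pos: [605.5, 295.3, 10.4]
tcp_rot: [3.134, -0.044, 2.836]
ft_force: [-3.0, -2.3, 6.1]
opening: 0.376
```

send_rows:
  plan: "0 0 0 0 50; 0 0 0 0 60; 0 0 0 0 80; 0 0 0 0 95; 0 0 0 0 95; 0 0 0 0 95; 0 0 0 0 95; 0 0 0 0 95"

```text
t: 24.2
eef_pos: [606.2, 295.6, 10.2]
tcp_rot: [3.133, -0.043, 2.836]
ft_force: [-0.1, -0.6, -0.3]
opening: 0.976
```

send_rows:
  plan: "0 0 -20 0 95; 0 0 -30 0 95; 0 0 -40 0 95; 0 0 -40 0 95; 0 0 -40 0 95; 0 0 0 0 95"

```text
t: 24.8
eef_pos: [612.5, 291.7, 184.9]
tcp_rot: [3.135, -0.046, 2.836]
ft_force: [-0.1, 0.5, -0.9]
opening: 0.999
```

```bash
python3 w.py stone w8 3;  python3 to.py 445 -123 240 3.14
```

```text
[(0.77, [248.1, 141.2, 39.2, 96.7])]
FIT [606.34 294.75   2.83] 0.027
t 24.9 pos [610.6 291.  179.9] rot [ 3.139 -0.051  2.836] j [ 0.33  0.61  1.43  0.04  1.14 -0.95] F [-0.2 -0.5 -1.2] open 94.8
tool shift [  36.3 -444.5  -59.4] roll -0.304
```

View pics/w8.png

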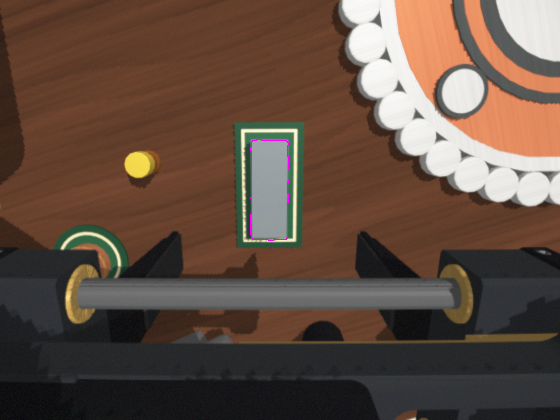

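The stone is inside its outline (fit 606.3, 294.8, yaw 2.83). Now to locate the graver's red handle and shaft.

```bash
python3 - <<'E'
from h import *
SH["handle"]=cyl(22,114,160); 
P={n:eyes.read_camera(n) for n in("scene","top")}
V=[]
for n in P:
    r=regions_of("graver",P[n]); m=r[0]["pixels"]; b=r[0]["bbox"]; im=P[n]["image"].astype(int)
    red=(im[:,:,0]>im[:,:,1]*2.2)&(im[:,:,0]>110)
    x,y,w,h=[int(q) for q in b]; k=np.zeros_like(red); k[y-8:y+h+8,x-8:x+w+8]=1
    red&=k; nc,lab,st,_=cv2.connectedComponentsWithStats(red.astype(np.uint8)); red=lab==1+np.argmax(st[1:,4])
    ys,xs=np.nonzero(red); print(n,r[0]["confidence"],b,red.sum(),xs.min(),xs.max(),ys.min(),ys.max())
    V.append((P[n],red))
    c=P[n]["image"][y-20:y+h+20,x-25:x+w+25].copy(); cv2.imwrite(f"pics/g_{n}.png",cv2.resize(c[:,:,::-1],None,fx=5,fy=5))
for z in (4,8,12): print(z,fit("handle",V,z),[fit("handle",[v],z) for v in V])
E
python3 -c "
import cv2;import numpy as np
a=cv2.imread('pics/g_scene.png');b=cv2.imread('pics/g_top.png');h=max(a.shape[0],b.shape[0]);f=lambda i:cv2.copyMakeBorder(i,0,h-i.shape[0],0,0,0);cv2.imwrite('pics/g2.png',np.hstack([f(a),f(b)]))"
```

```text
scene 0.92 [280.4, 116.7, 15.9, 57.8] 219 284 292 116 141
top 0.56 [329.5, 238.9, 15.4, 16.9] 185 328 343 241 256
4 (array([ 445.26424603, -127.7065277 ,   -2.50436362]), np.float64(0.1779987955511248)) [(array([ 438.34673605, -135.6376421 ,   -2.29916132]), np.float64(0.1622388444673717)), (array([ 4.45791990e+02, -1.27879514e+02,  2.24801147e-01]), np.float64(0.06937721845756695))]
8 (array([ 445.25270913, -127.46820254,   -0.80428677]), np.float64(0.12872947712640165)) [(array([ 442.86824402, -129.28072353,   -0.75088014]), np.float64(0.16033863519753722)), (array([ 4.45544937e+02, -1.27440417e+02,  2.04789852e-01]), np.float64(0.07035014455509159))]
12 (array([ 444.91895914, -126.89347107,   -0.68951592]), np.float64(0.12406970028672787)) [(array([ 446.27622074, -124.48933187,   -0.74399713]), np.float64(0.16050955414012735)), (array([ 4.45197141e+02, -1.26963933e+02,  2.21099665e-01]), np.float64(0.07225063938618925))]
```

View pics/g2.png

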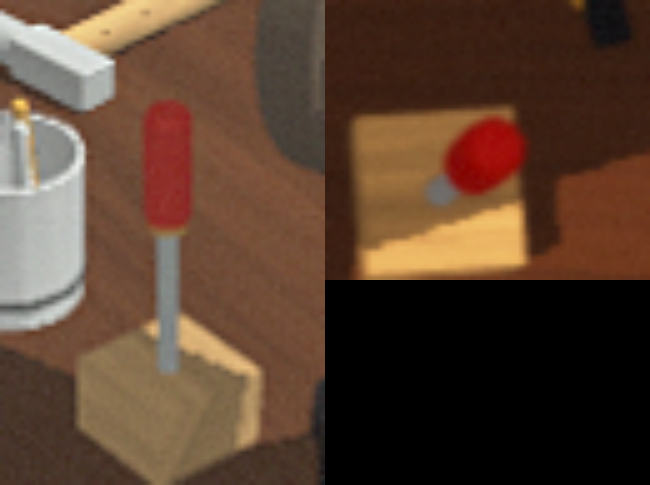

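send_rows:
  plan: "2 -38 -20 -0.03 95; 3 -40 -20 -0.03 95; 3 -40 -20 -0.03 95; 4 -40 0 -0.03 95; 4 -40 0 -0.03 95; 4 -40 0 -0.03 95; 4 -40 0 -0.03 95; 4 -40 0 -0.03 95"

```text
t: 25.9
eef_pos: [518.9, -22.4, 230.4]
tcp_rot: [3.131, -0.067, 3.092]
ft_force: [0.8, 0.6, 0.7]
opening: 0.996
```

```bash
python3 to.py 445 -127 240 3.14
```

```text
t 25.9 pos [518.9 -22.4 230.4] rot [ 3.131 -0.067  3.092] j [-0.17  0.35  1.75  0.    1.11 -1.69] F [0.8 0.6 0.7] open 94.8
tool shift [  69.2 -108.1   -6.2] roll -0.048
```

send_rows:
  plan: "15 -22 -2 -0.01 95; 15 -22 -2 -0.01 95; 15 -22 -2 -0.01 95; 12 -22 0 -0.01 95; 12 -20 0 0 95; 0 0 0 0 95; 0 0 0 0 95"

```text
t: 26.6
eef_pos: [441.7, -135.9, 234.3]
tcp_rot: [3.125, -0.077, 3.129]
ft_force: [-0.1, -0.6, -0.1]
opening: 1.003
```

```bash
python3 to.py 445 -127 240 3.14; python3 w.py graver w9
```

```text
t 26.6 pos [ 441.7 -135.9  234.3] rot [ 3.125 -0.077  3.129] j [-0.43  0.27  1.87 -0.02  1.08 -1.98] F [-0.1 -0.6 -0.1] open 95.4
tool shift [-2.7  9.  -5.8] roll -0.011
[(0.67, [263.8, 194.1, 28.1, 48.9])]
```

View pics/w9.png

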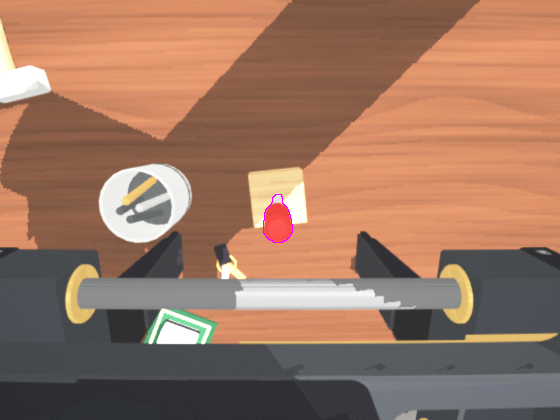

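```bash
cat > gw.py <<'E'
from h import *
SH["handle"]=cyl(22,114,160)
p=eyes.read_camera("wrist"); im=p["image"].astype(int)
red=((im[:,:,0]>im[:,:,1]*2.2)&(im[:,:,0]>110)); red[250:]=0; red[:,:200]=0; red[:,350:]=0
nc,lab,st,_=cv2.connectedComponentsWithStats(red.astype(np.uint8)); red=lab==1+np.argmax(st[1:,4])
print(st[1:], fit("handle",[(p,red)],8))
# shaft at stand top z=40
r=fit("can",[(p,regions_of("can",p)[0]["pixels"])]); print("can",r)
E
python3 gw.py; python3 to.py 445 -127 200 3.14
```

```text
[[263 203  28  38 836]] (array([ 444.48759039, -127.87014186,    0.47035697]), np.float64(0.12012644889357216))
can (array([ 4.42499677e+02, -2.64856208e+02,  1.24694657e-01]), np.float64(0.019911696898516684))
t 26.8 pos [ 442.1 -135.2  234.6] rot [ 3.125 -0.077  3.132] j [-0.43  0.27  1.87 -0.02  1.08 -1.98] F [ 0.1 -0.2 -0.7] open 95.2
tool shift [-5.4  7.7 34.4] roll -0.008
```

send_rows:
  plan: "-3 4 10 0 95; -2 3.5 15 0 95; 0 0 10 0 95; 0 0 0 0 95; 0 0 0 0 95"

```text
t: 27.3
eef_pos: [445.6, -124.4, 196.3]
tcp_rot: [3.124, -0.077, 3.135]
ft_force: [-0.0, -0.5, 0.9]
opening: 0.996
```

```bash
python3 to.py 445 -127.6 126 3.14
```

```text
t 27.3 pos [ 445.6 -124.4  196.3] rot [ 3.124 -0.077  3.135] j [-0.41  0.32  1.92 -0.02  0.99 -1.96] F [-0.  -0.5  0.9] open 94.7
tool shift [-4.8 -4.4 70.1] roll -0.005
```

send_rows:
  plan: "-2 -2 15 0 95; -2 -2 15 0 95; 0 0 15 0 95; 0 0 12 0 95; 0 0 10 0 95; 0 0 0 0 95"

```text
t: 27.9
eef_pos: [446.4, -128.1, 129.1]
tcp_rot: [3.127, -0.072, 3.135]
ft_force: [0.1, -0.0, 0.7]
opening: 0.999
```

```bash
python3 to.py 445 -127.6 126 3.14
```

```text
t 27.9 pos [ 446.4 -128.1  129.1] rot [ 3.127 -0.072  3.135] j [-0.41  0.41  1.99 -0.02  0.81 -1.96] F [ 0.1 -0.   0.7] open 95.0
tool shift [1.1 0.5 3.2] roll -0.005
```

send_rows:
  plan: "1 0 3 0 0; 0 0 0 0 0; 0 0 0 0 0; 0 0 0 0 0; 0 0 0 0 0; 0 0 0 0 0; 0 0 0 0 0; 0 0 0 0 0"

```text
t: 28.7
eef_pos: [446.2, -128.5, 128.2]
tcp_rot: [3.128, -0.069, 3.135]
ft_force: [-0.4, 0.1, -0.2]
opening: 0.382
```

send_rows:
  plan: "0 0 0 0 0; 0 0 0 0 0; 0 0 0 0 0; 0 0 0 0 0; 0 0 0 0 0; 0 0 0 0 0"

```text
t: 29.3
eef_pos: [445.9, -127.3, 128.2]
tcp_rot: [3.126, -0.07, 3.134]
ft_force: [0.9, 2.6, 0.4]
opening: 0.224
```

```bash
python3 to.py 445 -127.6 246 3.14
```

```text
t 29.3 pos [ 445.9 -127.3  128.2] rot [ 3.126 -0.07   3.134] j [-0.41  0.41  2.   -0.02  0.8  -1.96] F [0.9 2.6 0.4] open 21.3
tool shift [   9.1    1.6 -117.5] roll -0.006
```

Graver gripped. Lifting straight up, with the tool's tilt compensated.

send_rows:
  plan: "0.7 0 -10 0 0; 0.7 0 -10 0 0; 0.7 0 -10 0 0; 0.7 0 -10 0 0; 0 0 0 0 0"

```text
t: 29.8
eef_pos: [446.3, -129.1, 172.4]
tcp_rot: [3.128, -0.068, 3.135]
ft_force: [0.0, -1.0, -0.1]
opening: 0.227
```

```bash
python3 to.py 445 -127.6 246 3.14
```

```text
t 29.8 pos [ 446.3 -129.1  172.4] rot [ 3.128 -0.068  3.135] j [-0.42  0.35  1.95 -0.02  0.91 -1.97] F [ 0.  -1.  -0.1] open 21.6
tool shift [  6.4   2.5 -73.3] roll -0.005
```

send_rows:
  plan: "1 0 -20 0 0; 2 0 -20 0 0; 2 0 -20 0 0; 1 0 -18 0 0; 0 0 0 0 0; 0 0 0 0 0"

```text
t: 30.4
eef_pos: [444.8, -130.6, 253.6]
tcp_rot: [3.129, -0.068, 3.134]
ft_force: [-0.5, -0.5, -0.1]
opening: 0.224
```

```bash
python3 to.py 442.3 -265.5 248 3.14
python3 - <<'E'
from h import *
P={n:eyes.read_camera(n) for n in("scene","top","wrist")}
for n in P: cv2.imwrite(f"pics/l_{n}.png",P[n]["image"][:,:,::-1]); 
E
```

```text
t 30.4 pos [ 444.8 -130.6  253.6] rot [ 3.129 -0.068  3.134] j [-0.42  0.24  1.84 -0.02  1.12 -1.97] F [-0.5 -0.5 -0.1] open 21.3
tool shift [   1.2 -135.     4.1] roll -0.006
```

View pics/l_scene.png

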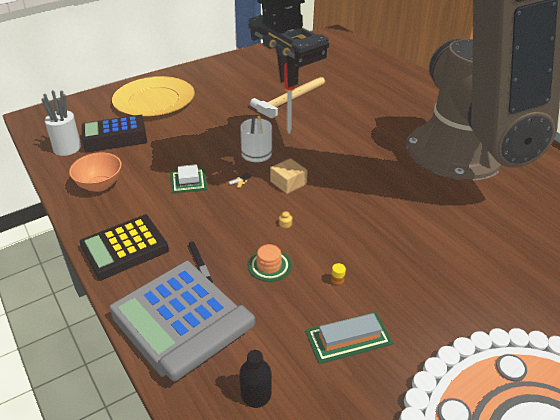

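View pics/l_wrist.png

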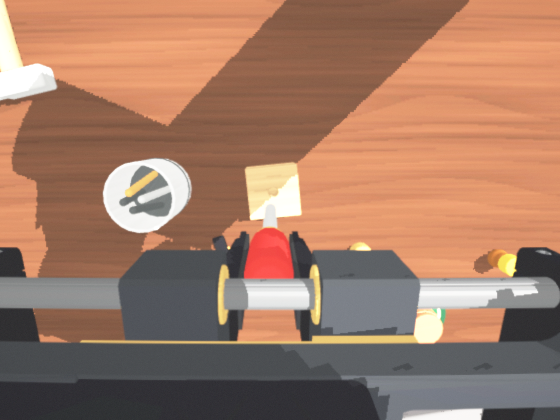

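```bash
python3 - <<'E'
import cv2,numpy as np
a=cv2.imread('pics/l_scene.png')[60:150,255:325]; b=cv2.imread('pics/l_wrist.png')[190:260,235:305]; 
cv2.imwrite('pics/lz.png',np.hstack([cv2.resize(a,(420,540),interpolation=0),cv2.resize(b,(380,540),interpolation=0)]))
E
```

```text
(no output)
```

View pics/lz.png

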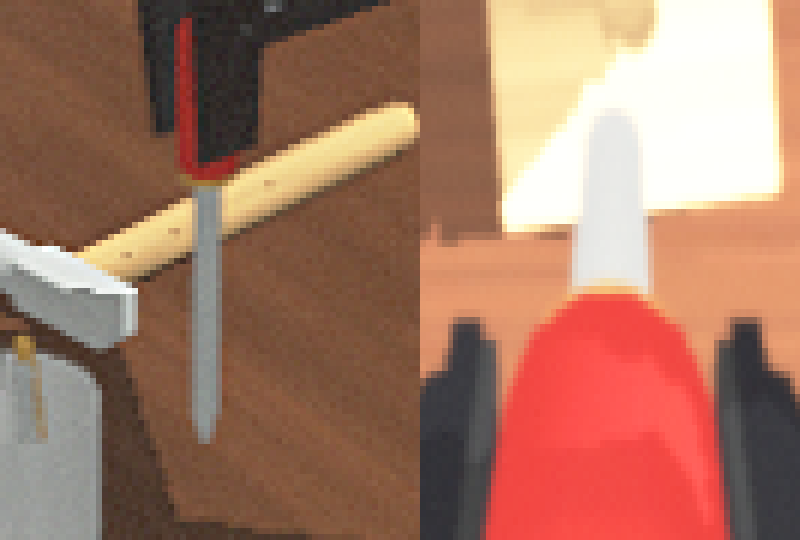

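```bash
cat > tri.py <<'E'
from h import *
def tri(obs):
    A=np.zeros((3,3));b=np.zeros(3)
    for p,uv in obs:
        o,d=ray(p,uv); d=d/np.linalg.norm(d); M=np.eye(3)-np.outer(d,d); A+=M;b+=M@o
    x=np.linalg.solve(A,b); return x,[np.round(proj(p,x)[0]-uv,1) for p,uv in obs]
E
python3 - <<'E'
from tri import *
s=eyes.read_camera("scene");w=eyes.read_camera("wrist")
print(env.state()["eef_pos"])
print(tri([(s,(289.2,133.6)),(w,(270.9,204.8))])); print(tri([(s,(289.2,90.5)),(w,(270.4,227.5))]))
E
```

```text
[ 444.8116662  -130.52493155  253.25867204]
(array([ 441.29121367, -126.4381486 ,  132.93357355]), [array([-0.2, -0. ]), array([ 0.3, -0.4])])
(array([ 437.96868025, -130.53484738,  234.93461111]), [array([1.2, 0.3]), array([-2.9,  3.5])])
```

send_rows:
  plan: "0 -20 0 0 0; 0 -22 0 0 0; 0 -22 0 0 0; 0 -22 0 0 0; 0 -22 0 0 0; 0 -20 0 0 0; 0 0 0 0 0; 0 0 0 0 0"

```text
t: 31.45
eef_pos: [442.9, -262.1, 246.7]
tcp_rot: [3.124, -0.076, 3.136]
ft_force: [-0.2, 0.4, -0.4]
opening: 0.226
```

```bash
python3 to.py 445 -268 253 3.134
python3 - <<'E'
from h import *
P={n:eyes.read_camera(n) for n in("scene","wrist")}
for n in P:
    r=boxes_of("can",P[n])
    cv2.imwrite(f"pics/m_{n}.png",P[n]["image"][:,:,::-1]); print(n,r[:1])
a=cv2.imread('pics/m_scene.png')[70:170,215:315]; b=cv2.imread('pics/m_wrist.png')[150:260,215:325]; 
cv2.imwrite('pics/mz.png',np.hstack([cv2.resize(a,(400,400),interpolation=0),cv2.resize(b,(400,400),interpolation=0)]))
E
```

```text
t 31.45 pos [ 442.9 -262.1  246.7] rot [ 3.124 -0.076  3.136] j [-0.65  0.33  1.74 -0.03  1.14 -2.2 ] F [-0.2  0.4 -0.4] open 21.5
tool shift [-1.7 -5.7 -6.5] roll 0.002
scene [{'bbox': [239.8, 116.2, 35.7, 48.6], 'confidence': 0.86}]
wrist [{'bbox': [229.3, 159.2, 69.8, 74.7], 'confidence': 0.58}]
```

View pics/mz.png

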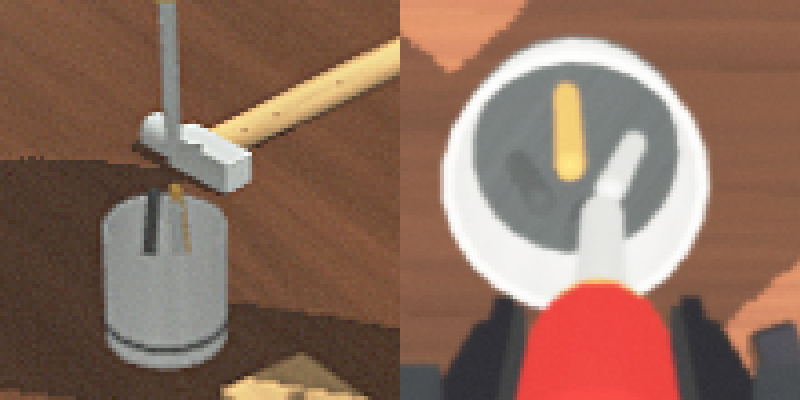

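```bash
python3 - <<'E'
from tri import *
w=eyes.read_camera("wrist"); s=eyes.read_camera("scene")
g=lambda x,y:((x-400)/3.636+215,y/3.636+150)
print("tip",onz(w,g(607,195),env.state()["eef_pos"][2]-120.3))
for q in((570,172),(605,190),(540,205),(580,210)): print(q,onz(w,g(*q),105).round(1))
print("scene expected tip px",proj(s,onz(w,g(607,195),126.4)))
b=np.array([g(575,142)]) 
for n,x in(("can rim centre wrist",onz(w,b[0],80)),): print(n,x)
E
python3 w.py can w10; python3 to.py 445 -268 253 3.134
```

```text
tip [ 438.31557469 -256.44774442  127.1506458 ]
(570, 172) [ 436.1 -265.6  105. ]
(605, 190) [ 441.  -256.4  105. ]
(540, 205) [ 444.8 -273.6  105. ]
(580, 210) [ 446.3 -263.1  105. ]
scene expected tip px [[258.42804149 110.74446569]]
can rim centre wrist [ 431.54193832 -264.28309374   80.        ]
[(0.32, [494.2, 306.8, 9.7, 26.5])]
FIT [629.35  92.04  -1.42] 0.821
t 31.85 pos [ 443.2 -261.9  247.5] rot [ 3.125 -0.075  3.137] j [-0.65  0.33  1.74 -0.03  1.14 -2.2 ] F [-0.3  0.2 -0.6] open 21.7
tool shift [-1.4 -6.  -5.7] roll 0.003
```

send_rows:
  plan: "-1.5 -4 0 0 0; -1.5 -4 0 0 0; 0 0 0 0 0; 0 0 0 0 0"

```text
t: 32.25
eef_pos: [446.6, -270.4, 247.3]
tcp_rot: [3.126, -0.074, 3.138]
ft_force: [1.1, 0.2, 0.2]
opening: 0.223
```

```bash
python3 to.py 446 -269.5 235 3.134
cat > z.py <<'E'
import sys
from h import *
P={n:eyes.read_camera(n) for n in("scene","top","wrist")}
C={n:P[n]["image"][y:y+100,x:x+100,::-1] for n,x,y in(("scene",215,70),("top",355,195),("wrist",220,155))}
cv2.imwrite(f"pics/{sys.argv[1]}.png",np.hstack([cv2.resize(C[n],(400,400) if n!="top" else (400,400),interpolation=0) for n in ("scene","wrist")]))
E
python3 z.py n1
```

```text
t 32.25 pos [ 446.6 -270.4  247.3] rot [ 3.126 -0.074  3.138] j [-0.65  0.34  1.72 -0.04  1.15 -2.21] F [1.1 0.2 0.2] open 21.2
tool shift [-0.3  0.7 12.3] roll 0.004
```

View pics/n1.png

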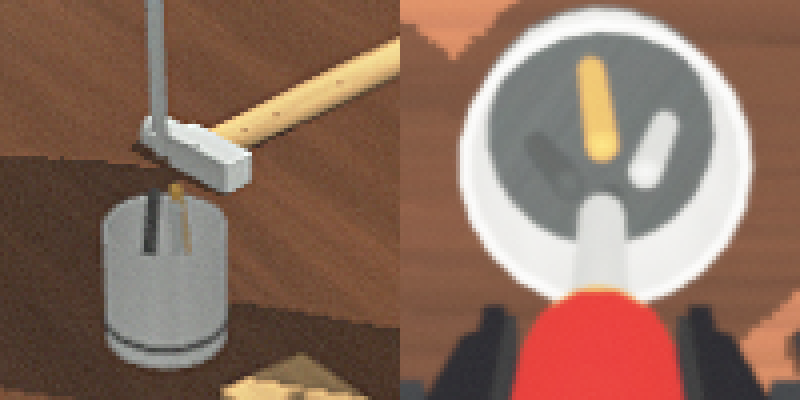

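```bash
python3 - <<'E'
from tri import *
w=eyes.read_camera("wrist")
g=lambda x,y:((x-400)/4+220,y/4+155)
print("tip",onz(w,g(600,200),127).round(1))
for q in((602,152),(642,180),(562,188)): print(q,onz(w,g(*q),105).round(1))
E
```

```text
tip [ 443.1 -267.   127. ]
(602, 152) [ 435.5 -266.   105. ]
(642, 180) [ 442.3 -256.5  105. ]
(562, 188) [ 444.1 -275.7  105. ]
```

Seen from the wrist, the tip is at (443, -267) and the middle of the punch tops is at about (443, -266). It's aligned, so I'll ease it down and watch the force.

send_rows:
  plan: "-0.5 0.5 8 0 0; -0.5 0 8 0 0; -0.4 0 6 0 0; 0 0 0 0 0"

```text
t: 32.85
eef_pos: [446.0, -269.0, 223.0]
tcp_rot: [3.125, -0.075, 3.138]
ft_force: [-0.5, 0.1, -1.9]
opening: 0.224
```

```bash
python3 to.py 446.6 -269.5 200 3.134; python3 z.py n2
```

```text
t 32.85 pos [ 446. -269.  223.] rot [ 3.125 -0.075  3.138] j [-0.65  0.36  1.76 -0.04  1.09 -2.2 ] F [-0.5  0.1 -1.9] open 21.3
tool shift [-2.3 -0.8 22.9] roll 0.004
```

View pics/n2.png

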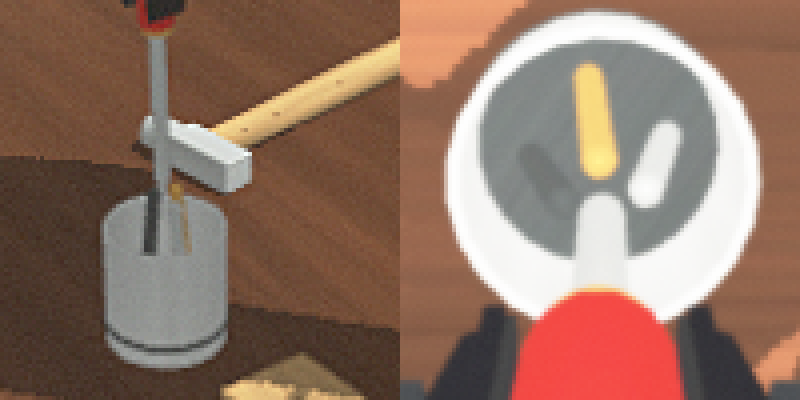

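send_rows:
  plan: "-0.4 0 5 0 0; -0.4 0 5 0 0; -0.4 0 5 0 0; -0.4 0 5 0 0; 0 0 0 0 0"

```text
t: 33.5
eef_pos: [446.7, -269.1, 202.6]
tcp_rot: [3.127, -0.073, 3.138]
ft_force: [0.3, -0.7, -0.0]
opening: 0.226
```

```bash
python3 to.py 446.6 -269.5 125 3.134; python3 z.py n3
```

```text
t 33.5 pos [ 446.7 -269.1  202.6] rot [ 3.127 -0.073  3.138] j [-0.65  0.39  1.78 -0.04  1.04 -2.2 ] F [ 0.3 -0.7 -0. ] open 21.5
tool shift [-5.5 -1.5 77.4] roll 0.004
```

View pics/n3.png

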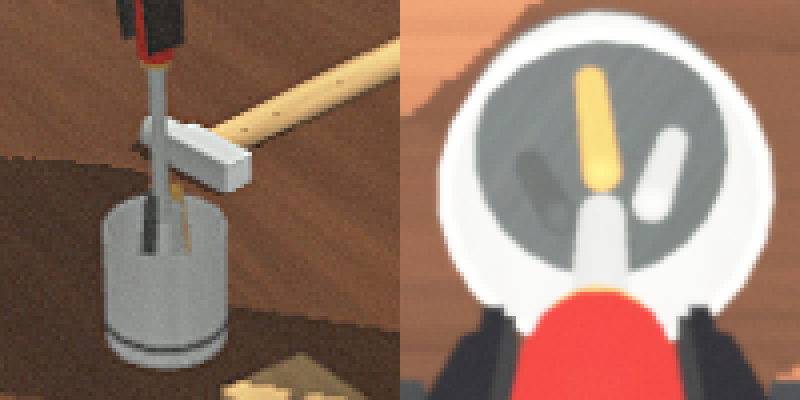

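The tip has gone in between the punches and the force is near zero. Continuing.

send_rows:
  plan: "-0.4 0.2 5 0 0; -0.4 0.2 5 0 0; -0.4 0.2 5 0 0; -0.4 0.2 5 0 0; -0.4 0.2 5 0 0; -0.4 0 5 0 0"

```text
t: 34.25
eef_pos: [447.5, -268.0, 171.6]
tcp_rot: [3.128, -0.071, 3.138]
ft_force: [0.2, 0.2, -0.4]
opening: 0.224
```

```bash
python3 to.py 446.6 -268 125.3 3.134; python3 z.py n4
```

```text
t 34.25 pos [ 447.5 -268.   171.6] rot [ 3.128 -0.071  3.138] j [-0.65  0.42  1.82 -0.04  0.96 -2.19] F [ 0.2  0.2 -0.4] open 21.3
tool shift [-2.4 -0.6 46.2] roll 0.004
```

View pics/n4.png

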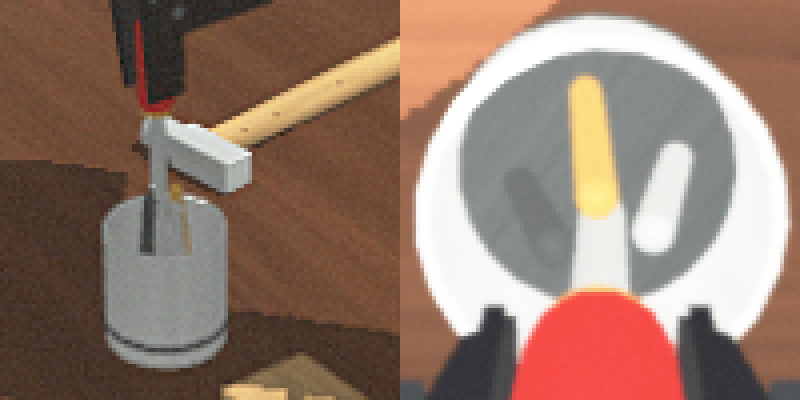

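send_rows:
  plan: "-0.3 0 5 0 0; -0.3 0 5 0 0; -0.3 0 5 0 0; -0.3 0 5 0 0; -0.3 0 5 0 0; -0.3 0 5 0 0"

```text
t: 35.0
eef_pos: [447.5, -267.8, 140.0]
tcp_rot: [3.129, -0.07, 3.138]
ft_force: [-0.7, -0.0, -1.1]
opening: 0.226
```

send_rows:
  plan: "0 0 3 0 0; 0 0 3 0 0; 0 0 3 0 0; 0 0 2 0 0"

```text
t: 35.4
eef_pos: [446.5, -267.6, 127.5]
tcp_rot: [3.129, -0.07, 3.138]
ft_force: [0.3, 0.3, -1.0]
opening: 0.227
```

send_rows:
  plan: "0 0 1 0 0; 0 0 1 0 0"

```text
t: 35.6
eef_pos: [446.4, -267.6, 125.3]
tcp_rot: [3.129, -0.07, 3.138]
ft_force: [0.3, 0.7, 0.2]
opening: 0.224
```

```bash
python3 to.py 446.6 -268 125.3 3.134; python3 z.py n5
```

```text
t 35.6 pos [ 446.4 -267.6  125.3] rot [ 3.129 -0.07   3.138] j [-0.65  0.48  1.87 -0.04  0.85 -2.19] F [0.3 0.7 0.2] open 21.3
tool shift [-0.2 -0.4  0. ] roll 0.004
```

View pics/n5.png

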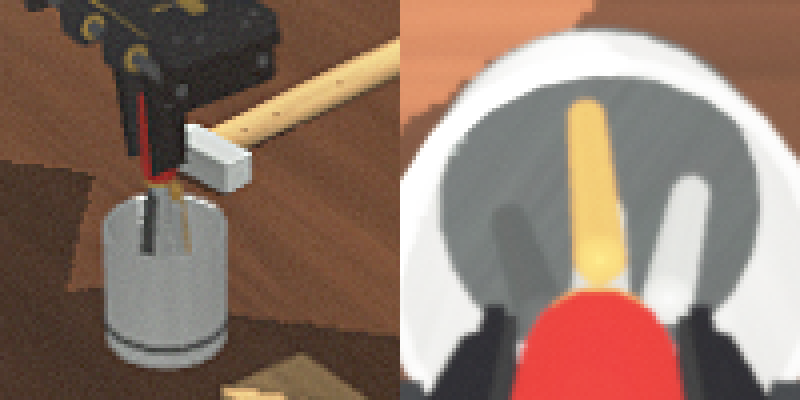

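send_rows:
  plan: "0 0 0.7 0 0; 0 0 0.7 0 0"

```text
t: 35.95
eef_pos: [446.7, -267.8, 124.9]
tcp_rot: [3.13, -0.069, 3.138]
ft_force: [-0.2, 1.0, 8.7]
opening: 0.224
```

send_rows:
  plan: "0 0 0.5 0 0; 0 0 0 0 0"

```text
t: 36.15
eef_pos: [446.7, -267.7, 125.2]
tcp_rot: [3.13, -0.068, 3.138]
ft_force: [0.3, -0.2, 0.5]
opening: 0.226
```

Floor felt at 8.7 N. Releasing, then backing straight up.

send_rows:
  plan: "0 0 0 0 30; 0 0 0 0 45; 0 0 0 0 60; 0 0 0 0 95; 0 0 0 0 95; 0 0 0 0 95; 0 0 0 0 95; 0 0 0 0 95"

```text
t: 36.95
eef_pos: [446.8, -267.9, 125.0]
tcp_rot: [3.13, -0.068, 3.138]
ft_force: [-0.9, 0.0, -0.2]
opening: 0.842
```

send_rows:
  plan: "1 0 -15 0 95; 1 0 -20 0 95; 1 0 -30 0 95; 2 0 -35 0 95; 0 0 -35 0 95; 0 0 0 0 95; 0 0 0 0 95"

```text
t: 37.65
eef_pos: [450.6, -269.1, 264.3]
tcp_rot: [3.128, -0.07, 3.138]
ft_force: [0.6, 0.8, 0.3]
opening: 1.0
```

```bash
python3 to.py 446 -268 250 3.134; python3 - <<'E'
from h import *
P={n:eyes.read_camera(n) for n in("scene","top","wrist")}
for n in P: cv2.imwrite(f"pics/f_{n}.png",P[n]["image"][:,:,::-1])
for a,z in(("pot",3),("block",3),("stone",3)):
    V=[(P[n],r[0]["pixels"]) for n in("scene","top") for r in[regions_of(a,P[n])] if r]
    print(a,len(V),fit(a,V,z) if V else None)
E
```

```text
t 37.65 pos [ 450.6 -269.1  264.3] rot [ 3.128 -0.07   3.138] j [-0.65  0.33  1.69 -0.03  1.19 -2.2 ] F [0.6 0.8 0.3] open 95.1
tool shift [ 3.6  0.9 14.6] roll 0.004
pot 2 (array([6.27309521e+02, 7.40972209e+01, 3.63942111e-02]), np.float64(0.08917345274368954))
block 2 (array([ 635.40199159, -255.44433705,    1.14341303]), np.float64(0.11361748386715914))
stone 2 (array([605.90833814, 294.15213133,   2.85035353]), np.float64(0.06533424046936481))
```

View pics/f_scene.png

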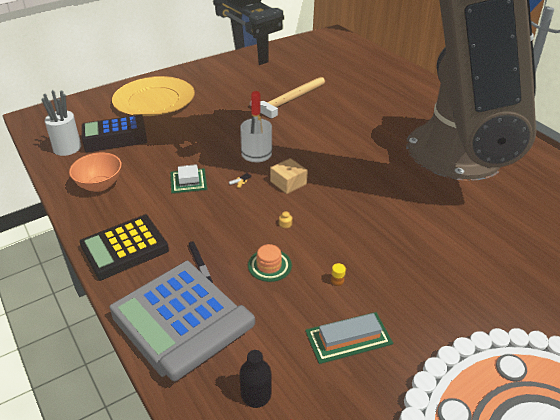

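View pics/f_wrist.png

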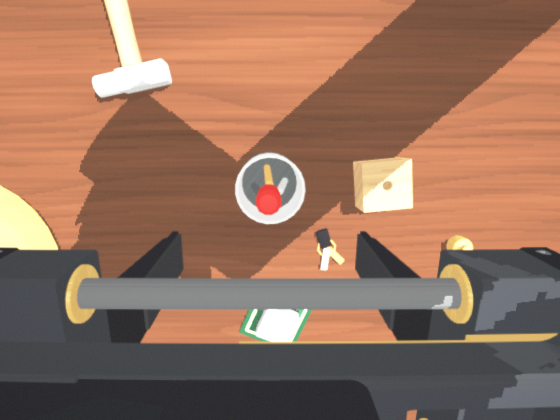

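Everything sits where it should: the graver stands upright among the punches (wrist 268,200), and pot, block and stone are inside their outlines. I'll let it rest a moment, confirm nothing is moving, and hand in.

send_rows:
  plan: "0 0 0 0 95; 0 0 0 0 95; 0 0 0 0 95; 0 0 0 0 95; 0 0 0 0 95; 0 0 0 0 95"

```text
t: 38.7
eef_pos: [450.6, -269.2, 263.3]
tcp_rot: [3.127, -0.072, 3.138]
ft_force: [0.2, 0.8, -0.5]
opening: 1.001
```

```bash
python3 - <<'E'
from h import *
from cell import job_done
SH["handle"]=cyl(22,114,160)
a=cv2.imread("pics/f_scene.png")[:,:,::-1]; p=eyes.read_camera("scene")
print("change",np.abs(p["image"].astype(int)-a)[100:,:400].mean())
im=p["image"].astype(int); red=((im[:,:,0]>im[:,:,1]*2.2)&(im[:,:,0]>110)); k=np.zeros_like(red);k[85:125,240:270]=1; red&=k
for z in(0,5,10,15): print(z,fit("handle",[(p,red)],z))
print(job_done())
E
```

```text
change 2.8812578125
0 (array([ 435.1109072 , -276.60786525,   -0.69636181]), np.float64(0.15583651867097914))
5 (array([ 439.05059478, -269.68275169,   -2.62086593]), np.float64(0.15242832065535405))
10 (array([ 443.94895098, -261.73802621,   -1.99111288]), np.float64(0.14981055085980766))
15 (array([ 448.79910654, -254.19674788,   -1.96934898]), np.float64(0.15000000000000002))
the job is handed in; nothing more can be done
None
```

The job is handed in after 38.7 s of the 128 s allowed. The pot, block and stone are on their mats and the graver is in the can; no verdict was reported.

- **Pot, block and stone:** I set each one down until I felt contact, then released it. The final camera fits put all three within about 2 mm of their mat centres. The block and stone are squared to within about 0.02 rad.
- **Graver:** it went in upright between the punches with almost no force, and a touch of about 9 N marked the bottom. The last pictures show it standing in the can, released and clear of the gripper.

**Checks that failed or disagreed:**
- The network missed the block in the top view and the stone in one wrist view. I measured the stone from its top face by threshold instead.
- The two fixed cameras differed by 2–4 mm, so I used their average and checked it against the wrist camera.
- The tool drifted to about 0.07 rad of tilt, which I compensated for.
- One triangulation, of the graver's collar, was inconsistent and I ignored it.
- The last check of the graver's height from the scene camera alone could not tell one height from another, so its depth rests on the touch at the bottom.
- My last check for movement compared two noisy pictures and did not measure speed. It showed only a small average difference.

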